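# Stand the green-display controller in its test fixture

## Robot

A 6-joint arm with a two-finger parallel gripper is mounted at the origin on the work surface. World frame = base frame: x ahead of the robot, y to its left, z up, the work surface at z = 0. Lengths are in mm, angles in rad, forces in N, time in s.
With the tool pointing down it reaches from about 350 to 875 mm from the base axis. Payload 4.2 kg.
Tool frame: the origin (TCP) lies on the mounting face of the last link; the fingertips stand 173 mm ahead of it and the grasp point (between the pads) lies 155 mm ahead of it (tcp_to_grasp is the distance from the TCP to the grasp point, in mm); z points along the fingers, y is the direction in which the jaws open and shut (so a half turn about z gives the same grasp; the last joint's range is limited). The gripper opens to 85 mm and grips with 20 to 120 N. Pads are 22 mm wide; open, the fingers measure 114 mm over their backs; the gripper's body (76 mm by 85 mm) begins 54 mm behind the grasp point. The pads swing forward as they close: fully open they stand 13 mm farther back than shut.
Start: joints at [1.496, 0.385, 0.008, 0, -1.194, -0.259], TCP at [204.74, 590.493, 404.712] pointing down, gripper open.
Joint ranges: [-3.14, 3.14], [-1.21, 2.06], [-1.07, 1.41], [-3.16, 2.05], [-2.99, -0.16], [-3.1, 3.1]. Speed limits (rad/s): [2.79, 2.79, 3.14, 3.14, 3.14, 3.14].

## Interface

Orientations are given as a unit quaternion [x, y, z, w].
In Python, from bench import * gives the robot as it stands. The module is installed in compiled form; this text tells all that it offers.
- The arm moves only by the tool apply_moves, never from a script. Its arguments are lists of equal length, an entry for each row: "fingers": the closure, from 0 (fully open) to 1 (shut); "dp": the shift along the world's x, y, z in cm, a list of three; "yaw": the turn about the world's z in degrees. A call has 1 to 10 rows; each row is the pose to reach, as a shift and turn from the pose measured when the call began; what a row does not reach only later rows make up. A row lasts 1/10 s, in which the tool goes at most 50 mm and 8.59 degrees, less where a joint would pass 70% of its speed; a pose out of reach is approached as far as the arm can. A call with a gripper value outside its range is refused whole. The fingers move at their own pace and stop on an object; the grip force is fixed at half the most. Time passes only in rows, so rows that repeat a pose let the fingers close. It gives the time, the measured TCP pose, the force and the opening at its end, in the units of the state.
- read_state(): the state, without advancing time (a new reading comes with each control period).
- get_image(name): name is "scene" or "top" or "wrist"; returns a dict with "color" (384x512x3 uint8, blue, green, red), "mtx" (3x3 intrinsics, pixels), "camera_from_world" (4x4, takes a point from world to camera coordinates); the wrist camera has in their place "tool_from_camera" (4x4, takes a point from camera to tool coordinates, whose origin is the TCP and whose axes are the flange's). Camera axes: x right, y down, z forward; pixel columns grow to the right and rows downward; lengths in mm; the calibration is good to about 2 mm. A picture is of the moment at which its call begins: read the wrist's pose just before it. There is no depth.
- job_done(): hands the job in, once; it reports no verdict.
The state is a dict: "clock": time; "joints": joint angles; "joint_vel": joint speeds; "joint_efforts": joint torques, N m; "position": TCP position; "ee_rot": TCP orientation; "contact_force": force on the tool from outside, world axes, zero at the start; "wrist_torque": the same for the moment, N m; "gripper_width": finger opening in mm.
Only numpy, scipy, OpenCV 4.12 (cv2) and the standard library are available. Lean on these libraries where they do the work, as an engineer would, in place of code of your own. Each camera call takes 0.05 s, during which the arm holds its last target. There are 200 camera calls.

## Task

Pick up the black controller with the green display and stand it upright in the square well of the test fixture with the green lip and green lamp. Lower it right down until it rests on the floor of the well before letting go (do not drop it in), and leave the controller with the red display where it stands.

Things in the scene. Friction and masses are not known exactly. Their poses are not given: they have to be found in the camera images.
- green_controller_center (a point): Centre (45 mm above its foot) of the loose controller with a green display: a black block standing upright on the bench, 44 x 44 mm and 90 mm tall, straight-sided, the green display on its top face. About 160 g. z is up; x and y are square to the side faces. Grip two opposite sides in the upper half, best 10 to 20 mm above the centre. It may stand in the well any of four ways round.
- red_controller_center (a point): Centre (half-way up) of another loose controller, of the same size and shape but with a red display, standing on the bench. To be left where it is.
- green_fixture_well (a point): Centre of the well floor of the fixed green fixture: a base plate 92 x 92 mm with a square open-topped well 62 x 62 mm inside, floor 5 mm above the bench. Walls rise 13 mm above the floor; a green lip flares out above them to 22 mm above the floor, 80 x 80 mm at the mouth. A green lamp, 25 mm high, stands 66 mm from the centre along +x. z is up; x and y are square to the walls.
- red_fixture_well (a point): The same point of a second, equal fixed fixture with a red lip and a red lamp. It stays empty.

How it is judged:
By the outcome, as a careful person would: the job done as asked, in the order asked, and still so for the second after the job is handed in, with the robot touching nothing.
It also fails if it takes over 35 s, if anything falls off the work surface, if the arm or the gripper's body presses on something with over 40 N, if the wrist force passes 120 N, or if a joint passes its speed limit or range.

## Working session

There is one attempt and no reset: what is moved stays moved. The work goes in short steps, Python scripts to look and compute and a tool call to move; the robot and the scene stay as the last step left them, time stands still between calls to the robot, and variables do not carry over. Pictures are saved under pics/ and viewed, about 8 in all and at most 12, crops included, and the job is handed in when it is done.

Besides the shell and the picture viewer there is one more tool, called after "Request:" by a JSON object that holds its "api" and its "payload". apply_moves: Moves the arm, as the interface text tells. Its arguments: {"type":"object","properties":{"fingers":{"type":"array","items":{"type":"number"}},"dp":{"type":"array","items":{"type":"array","items":{"type":"number"}}},"yaw":{"type":"array","items":{"type":"number"}}},"required":["fingers","dp","yaw"]}

```bash
mkdir -p pics; python3 - <<'E'
from bench import *
import cv2,numpy as np,pickle
s=read_state(); print(s)
d={}
for n in ["scene","top","wrist"]:
    d[n]=get_image(n); 
    if n!="wrist": print(n,d[n]["mtx"].tolist(),np.round(d[n]["camera_from_world"],3).tolist())
    else: print(np.round(d[n]["tool_from_camera"],3).tolist())
d["s"]=s; pickle.dump(d,open("d0.pkl","wb"))
cv2.imwrite("pics/top0.png",cv2.resize(d["top"]["color"],(800,600)))
cv2.imwrite("pics/scene0.png",cv2.resize(d["scene"]["color"],(800,600)))
E
```

```text
{'clock': 0.0, 'joints': array([ 1.49561926e+00,  3.85603686e-01,  6.66174146e-03, -5.01413857e-04,
       -1.19398478e+00, -2.58604807e-01]), 'joint_vel': array([ 0.00061546,  0.00155354, -0.00023656,  0.00093908, -0.00026864,
        0.00086474]), 'joint_efforts': array([ 9.68204768e-04, -3.92288840e+01,  1.88397628e+01,  4.18595999e+00,
       -4.70694155e-03,  5.11492971e-06]), 'position': array([204.65886009, 590.34724391, 403.60640448]), 'ee_rot': array([ 9.86090045e-01, -1.66208404e-01, -1.34483581e-04,  1.08206387e-03]), 'contact_force': array([ 0.17341423, -0.22992962,  0.17628721]), 'wrist_torque': array([ 0.02530127, -0.02937659, -0.06296361]), 'gripper_width': 85.6356934145142}
scene [[429.1863123554216, 0.0, 256.55573515976573], [0.0, 429.1863123554216, 194.3009037314376], [0.0, 0.0, 1.0]] [[-0.829, 0.56, -0.007, 448.487], [0.408, 0.594, -0.694, -170.389], [-0.384, -0.578, -0.72, 1302.654], [0.0, 0.0, 0.0, 1.0]]
top [[407.59500755543104, 0.0, 260.9224956116857], [0.0, 407.59500755543104, 193.65389436192], [0.0, 0.0, 1.0]] [[0.011, -1.0, 0.004, -16.044], [-0.98, -0.012, -0.199, 552.091], [0.199, -0.001, -0.98, 884.51], [0.0, 0.0, 0.0, 1.0]]
[[0.0, -0.961, -0.275, 70.556], [1.0, -0.0, 0.002, 0.736], [-0.002, -0.275, 0.961, 30.941], [0.0, 0.0, 0.0, 1.0]]
```

View pics/top0.png

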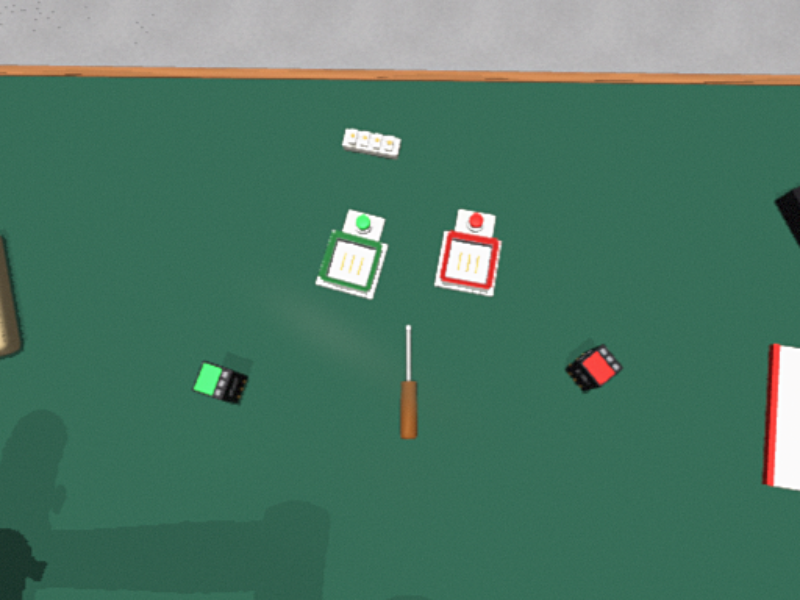

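View pics/scene0.png

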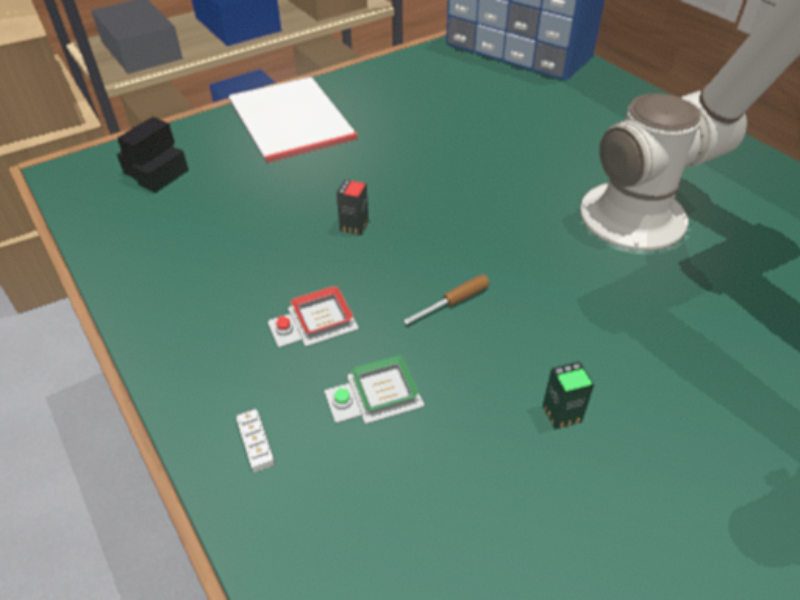

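Top view (800x600): green controller at about (220,382), its display at (208,380). The green fixture is at (352,262) with its lamp at (363,222). The red controller at (595,368) and the red fixture at (470,262) are to be left alone. Next I'll measure by colour.

```bash
cat > h.py <<'E'
import cv2,numpy as np
def ray(im,uv,z,T=None):
    "cast pixels to plane z"
    uv=np.atleast_2d(np.asarray(uv,float)); 
    E=np.linalg.inv(im["camera_from_world"]) if T is None else T
    d=np.c_[uv,np.ones(len(uv))]@np.linalg.inv(im["mtx"]).T@E[:3,:3].T
    o=E[:3,3]; return (o+d*((z-o[2])/d[:,2])[:,None])[:,:2]
def big(m):
    cs,_=cv2.findContours(m.astype(np.uint8),cv2.RETR_EXTERNAL,cv2.CHAIN_APPROX_NONE)
    return max(cs,key=cv2.contourArea)[:,0,:]
def rect(xy):
    (c,wh,a)=cv2.minAreaRect(np.float32(xy)); return np.round(c,1),np.round(wh,1),round(a,1)
E
python3 - <<'E'
import pickle; from h import *
d=pickle.load(open("d0.pkl","rb"))
for n in("top","scene"):
    im=d[n]; hsv=cv2.cvtColor(im["color"],cv2.COLOR_BGR2HSV)
    H,S,V=[hsv[...,i].astype(int) for i in range(3)]
    pts={"top":[(133,243),(232,142),(214,170),(300,300),(144,245),(155,247)],"scene":[(367,243),(219,254),(246,234),(264,250),(450,300)]}[n]
    print([hsv[y,x].tolist() for x,y in pts])
    g=(abs(H-62)<14)&(S>120)&(V>170)
    nl,_,st,ce=cv2.connectedComponentsWithStats(g.astype(np.uint8))
    for i in range(1,nl):
        if st[i,4]>20:
            print(n,st[i].tolist(),ce[i].round(1),"z90",ray(im,ce[i],90).round(1),"z30",ray(im,ce[i],30).round(1))
            m=np.zeros_like(g);m=_==i; print(" rect z90",rect(ray(im,big(m),90)))
im=d["top"]
a=cv2.resize(im["color"][125:265,110:260],None,fx=5.3,fy=4.28,interpolation=cv2.INTER_CUBIC)
a=cv2.resize(im["color"][120:265,115:265],(600,580),interpolation=cv2.INTER_CUBIC);cv2.imwrite("pics/crop0.png",a)
E
```

```text
[[69, 157, 250], [69, 157, 250], [0, 1, 252], [79, 127, 110], [140, 9, 84], [40, 59, 26]]
top [228, 137, 9, 9, 59] [231.9 141.5] z90 [[665.6  57.8]] z30 [[685.9  62.3]]
 rect z90 (array([665.6,  57.6]), array([18.2, 18.1]), 47.3)
top [124, 233, 18, 20, 231] [132.7 242.2] z90 [[434.8 266.7]] z30 [[439.5 285.3]]
 rect z90 (array([435.1, 266.7]), array([27.8, 38.2]), 72.6)
[[65, 134, 239], [66, 123, 242], [68, 78, 157], [67, 116, 152], [80, 95, 131]]
scene [357, 236, 21, 14, 192] [367.2 242.6] z90 [[435.4 266.8]] z30 [[394.  239.3]]
 rect z90 (array([435.2, 266.7]), array([27.4, 39.5]), 72.4)
scene [215, 250, 8, 7, 51] [218.4 253. ] z90 [[711.8 110.8]] z30 [[693.1  70.5]]
 rect z90 (array([711.8, 110.8]), array([15.4, 15.2]), 55.7)
```

View pics/crop0.png

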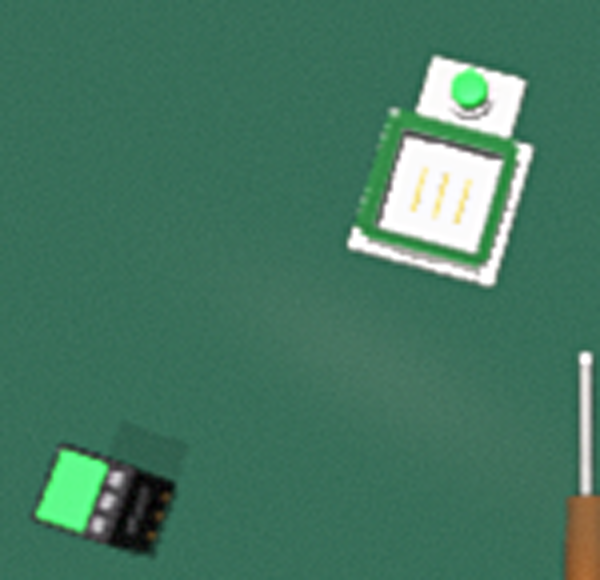

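Crop (4x): the controller's display is at about (70,490), with a grey-button strip on its right side. The fixture's well is at about (440,187), with the lip square turned about -15° and the lamp at (468,88). The jaw axis is already almost square to the controller, so I'll move above it.

Request:
{"api": "apply_moves", "payload": {"fingers": [0,0,0,0,0,0,0,0,0,0], "dp": [[4,-6,0],[7,-10,0],[9.5,-14,0],[12,-18,0],[14.5,-21.5,0],[17,-25,0],[19.5,-28.5,-1],[21.5,-31.5,-1.5],[22.8,-33,-2],[22.8,-33,-2]], "yaw": [0,0,0,0,1.5,1.5,1.5,1.5,1.5,1.5]}}

```text
clock: 1.15
position: [433.5, 258.3, 382.9]
ee_rot: [0.988, -0.155, -0.001, 0.002]
contact_force: [0.3, 0.8, 0.1]
gripper_width: 85.6
```

```bash
cat >> h.py <<'E'
from scipy.spatial.transform import Rotation as R
def wrist(im,s):
    T=np.eye(4);T[:3,:3]=R.from_quat(s["ee_rot"]).as_matrix();T[:3,3]=s["position"]
    return T@im["tool_from_camera"]
def pose(s):
    M=R.from_quat(s["ee_rot"]).as_matrix()
    return s["position"].round(1),"xang",round(float(np.degrees(np.arctan2(M[1,0],M[0,0]))),1),"tilt",M[:2,2].round(4),"F",s["contact_force"].round(1),"w",round(s["gripper_width"],1),"t",s["clock"]
E
python3 - <<'E'
from bench import *; from h import *
s=read_state();im=get_image("wrist");T=wrist(im,s);print(pose(s))
cv2.imwrite("pics/w1raw.png",im["color"]);cv2.imwrite("pics/w1.png",cv2.resize(im["color"],(800,600)))
hsv=cv2.cvtColor(im["color"],cv2.COLOR_BGR2HSV).astype(int);H,S,V=hsv[...,0],hsv[...,1],hsv[...,2]
g=(abs(H-66)<12)&(S>100)&(V>170)
c=big(g);print(c.min(0),c.max(0),"display",rect(ray(im,c,90,T)))
x=s["position"];print("mtx",im["mtx"].tolist())
E
```

```text
(array([433.5, 258.3, 382.9]), 'xang', -17.9, 'tilt', array([-0.0021, -0.0032]), 'F', array([0.3, 0.8, 0.1]), 'w', 85.6, 't', 1.15)
[228 164] [255 201] display (array([437.3, 266.3]), array([27. , 38.7]), 72.3)
mtx [[268.41561166810885, 0.0, 252.56558286161413], [0.0, 268.41561166810885, 188.48089122751924], [0.0, 0.0, 1.0]]
```

View pics/w1.png

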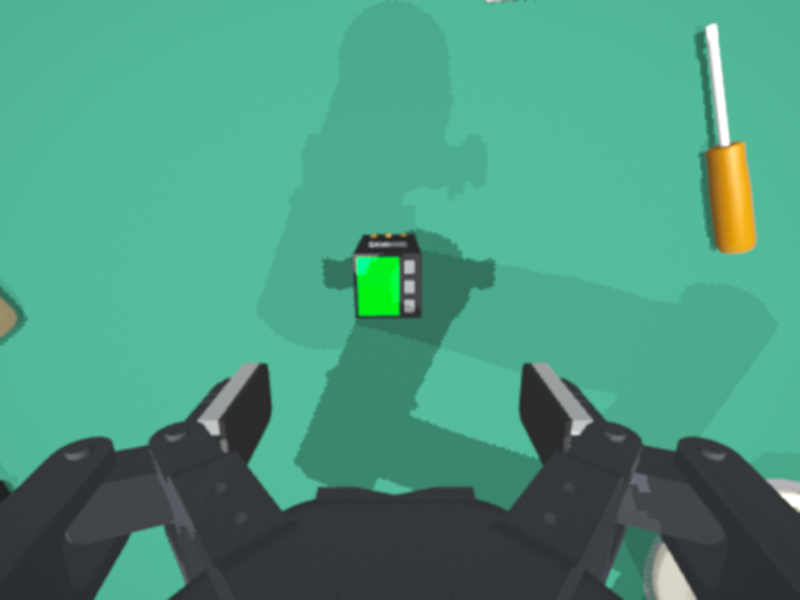

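Wrist view (800x600): the top face spans (355..421, 252..318), centred on (388,285), between the open fingers and square to them. The centre works out at about (434.5, 260.3). Now descend and grip.

Request:
{"api": "apply_moves", "payload": {"fingers": [0,0,0,0,0,0,0,0,0,0], "dp": [[0.1,0.2,-3],[0.1,0.2,-6],[0.1,0.2,-8.5],[0.1,0.2,-11],[0.1,0.2,-13],[0.1,0.2,-14.5],[0.1,0.2,-16],[0.1,0.2,-17],[0.1,0.2,-17],[0.1,0.2,-17]], "yaw": [0,0,0,0,0,0,0,0,0,0]}}

```text
clock: 2.2
position: [434.1, 262.1, 213.7]
ee_rot: [0.988, -0.154, -0.0, 0.001]
contact_force: [1.1, -0.2, 0.3]
gripper_width: 85.6
```

Request:
{"api": "apply_moves", "payload": {"fingers": [0.2,0.4,0.6,0.8,1,1,1,1,1,1], "dp": [[0,0,0],[0,0,0],[0,0,0],[0,0,0],[0,0,0],[0,0,0],[0,0,0],[0,0,0],[0,0,0],[0,0,0]], "yaw": [0,0,0,0,0,0,0,0,0,0]}}

```text
clock: 3.2
position: [434.4, 262.4, 214.5]
ee_rot: [0.988, -0.154, 0.0, 0.0]
contact_force: [-1.0, 1.0, 5.7]
gripper_width: 43.3
```

Request:
{"api": "apply_moves", "payload": {"fingers": [1,1,1,1,1,1], "dp": [[0,0,1],[0,0,3],[0,0,6],[0,0,9],[0,0,11],[0,0,11]], "yaw": [0,0,0,0,0,0]}}

```text
clock: 3.8
position: [434.8, 262.6, 327.4]
ee_rot: [0.988, -0.154, 0.002, -0.002]
contact_force: [0.5, 0.2, -1.9]
gripper_width: 43.3
```

```bash
python3 - <<'E'
import pickle; from h import *
d=pickle.load(open("d0.pkl","rb"))
im=d["top"]; hsv=cv2.cvtColor(im["color"],cv2.COLOR_BGR2HSV).astype(int);H,S,V=hsv[...,0],hsv[...,1],hsv[...,2]
print(hsv[167,205:252].tolist())
m=np.zeros(H.shape,bool);m[130:200,195:260]=True
lip=m&(S>155)&(V<190)
print("lip z27",rect(ray(im,big(lip),27)))
# base plate + tab: white
w=m&(S<60)&(V>150)
nl,l,st,ce=cv2.connectedComponentsWithStats(w.astype(np.uint8))
for i in range(1,nl):
    if st[i,4]>40: print(st[i],"floor/plate z5",rect(ray(im,big(l==i),5)))
g=m&(abs(H-66)<12)&(V>200)&(S>100);c=big(g).mean(0)
print("lamp z25",ray(im,c,25))
E
```

```text
[[78, 126, 113], [70, 111, 156], [66, 120, 163], [67, 156, 141], [67, 161, 141], [68, 134, 143], [67, 73, 109], [168, 9, 139], [170, 3, 246], [0, 0, 255], [0, 0, 252], [120, 1, 252], [120, 4, 255], [23, 16, 251], [26, 98, 251], [25, 42, 251], [120, 1, 252], [130, 3, 254], [120, 3, 255], [20, 25, 246], [25, 117, 247], [23, 20, 251], [120, 4, 255], [120, 3, 254], [120, 4, 255], [22, 19, 248], [26, 103, 249], [23, 20, 251], [120, 4, 255], [135, 2, 253], [0, 0, 252], [165, 2, 255], [150, 1, 255], [62, 15, 215], [66, 127, 142], [67, 182, 139], [66, 142, 142], [58, 31, 149], [161, 8, 250], [170, 3, 246], [70, 29, 158], [78, 118, 110], [79, 137, 108], [79, 134, 110], [78, 124, 113], [78, 124, 113], [78, 128, 112]]
lip z27 (array([623.8,  79.8]), array([79.4, 78.9]), 74.2)
[219 134  28  21 305] floor/plate z5 (array([688.3,  62.9]), array([61.6, 40.4]), 75.2)
[210 154  31  29 589] floor/plate z5 (array([625.3,  80. ]), array([63.5, 61.6]), 75.1)
[202 155  46  37 252] floor/plate z5 (array([624. ,  79.7]), array([93.1, 92.9]), 75.2)
lamp z25 [[687.38100223  62.91034101]]
```

Request:
{"api": "apply_moves", "payload": {"fingers": [1,1,1,1,1,1,1,1,1,1], "dp": [[1.5,-1.5,0],[4,-4,0],[7,-7,0],[10,-10,0],[13,-12.5,0],[15.5,-15,0],[17.5,-17,0],[18.5,-18,0],[18.9,-18.3,0],[18.9,-18.3,0]], "yaw": [0,0.5,1,1.5,2,2.5,2.9,2.9,2.9,2.9]}}

```text
clock: 4.8
position: [623.5, 79.6, 326.4]
ee_rot: [0.992, -0.129, 0.001, -0.002]
contact_force: [-0.7, 0.4, -1.7]
gripper_width: 43.6
```

```bash
python3 - <<'E'
from bench import *; from h import *
s=read_state();im=get_image("wrist");T=wrist(im,s);print(pose(s))
sc=get_image("scene")["color"][170:290,170:330]
cv2.imwrite("pics/m2.png",np.hstack([cv2.resize(im["color"],(400,300)),cv2.resize(sc,(400,300),interpolation=cv2.INTER_CUBIC)]))
hsv=cv2.cvtColor(im["color"],cv2.COLOR_BGR2HSV).astype(int);H,S,V=hsv[...,0],hsv[...,1],hsv[...,2]
g=(abs(H-62)<14)&(S>100)&(V>170)
nl,l,st,ce=cv2.connectedComponentsWithStats(g.astype(np.uint8))
M=R.from_quat(s["ee_rot"]).as_matrix()
for i in range(1,nl):
    if 60<st[i,4]<30000: print(st[i],"lamp z25",ray(im,ce[i],25,T).round(1), "disp@z%d"%(s["position"][2]-213.7+90-0),rect((np.c_[ray(im,big(l==i),s["position"][2]-213.7+90,T)]-s["position"][:2])@M[:2,:2]))
E
```

```text
(array([623.5,  79.6, 326.4]), 'xang', -14.8, 'tilt', array([0.0026, 0.0033]), 'F', array([-0.7,  0.4, -1.7]), 'w', 43.6, 't', 4.8)
[240 102  23  24 401] lamp z25 [[690.9  63. ]] disp@z202 (array([70.2, -0. ]), array([7.3, 7.3]), 76.1)
[ 205  248   65   67 3996] lamp z25 [[515.9 125.5]] disp@z202 (array([ 5.1, -5.5]), array([24.9, 30.4]), 89.9)
```

View pics/m2.png

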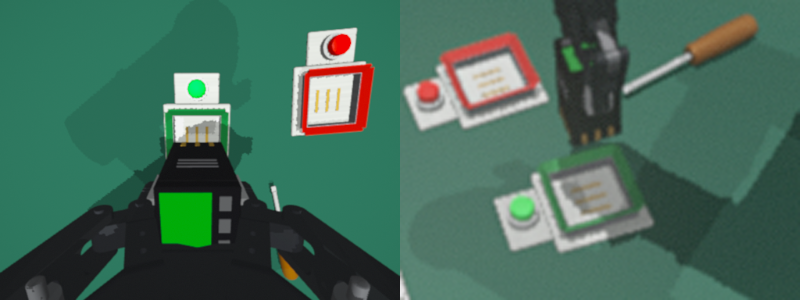

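The controller hangs upright and square to the well. In the left half the lamp is at (196,88), straight ahead, with the contacts over the well. The lamp check agrees with the top camera to about 3.5 mm, against 9 mm of play. Lower to just above the floor.

Request:
{"api": "apply_moves", "payload": {"fingers": [1,1,1,1,1,1,1,1,1,1], "dp": [[0.1,0,-1],[0.1,0,-2.5],[0.1,0,-4],[0.1,0,-5.5],[0.1,0,-6.5],[0.1,0,-7.5],[0.1,0,-8.3],[0.1,0,-9],[0.1,0,-9.6],[0.1,0,-9.6]], "yaw": [0,0,0,0,0,0,0,0,0,0]}}

```text
clock: 5.9
position: [623.8, 80.3, 230.2]
ee_rot: [0.992, -0.128, 0.001, -0.002]
contact_force: [-0.7, 0.2, -0.8]
gripper_width: 43.5
```

Request:
{"api": "apply_moves", "payload": {"fingers": [1,1,1,1,1], "dp": [[0,0,-0.1],[0,0,-0.3],[0,0,-0.5],[0,0,-0.7],[0,0,-0.7]], "yaw": [0,0,0,0,0]}}

```text
clock: 6.4
position: [623.7, 80.3, 222.9]
ee_rot: [0.992, -0.128, 0.001, -0.002]
contact_force: [0.4, -0.0, -0.2]
gripper_width: 43.3
```

Request:
{"api": "apply_moves", "payload": {"fingers": [1,1,1,1,1], "dp": [[0,0,-0.1],[0,0,-0.2],[0,0,-0.3],[0,0,-0.3],[0,0,-0.3]], "yaw": [0,0,0,0,0]}}

```text
clock: 6.9
position: [623.7, 80.2, 219.9]
ee_rot: [0.992, -0.128, 0.001, -0.002]
contact_force: [-1.0, -0.1, -1.1]
gripper_width: 43.4
```

Request:
{"api": "apply_moves", "payload": {"fingers": [1,1,1,1], "dp": [[0,0,-0.1],[0,0,-0.1],[0,0,-0.2],[0,0,-0.2]], "yaw": [0,0,0,0]}}

```text
clock: 7.3
position: [623.8, 80.4, 219.6]
ee_rot: [0.992, -0.128, 0.001, -0.002]
contact_force: [-2.1, 0.5, 8.0]
gripper_width: 43.3
```

Contact: 8 N at TCP z 219.6, where I expected the floor at 219.5. Release and withdraw.

Request:
{"api": "apply_moves", "payload": {"fingers": [0.8,0.6,0.4,0.2,0,0,0,0,0,0], "dp": [[0,0,0],[0,0,0],[0,0,0],[0,0,0],[0,0,0],[0,0,0],[0,0,0],[0,0,0],[0,0,0],[0,0,0]], "yaw": [0,0,0,0,0,0,0,0,0,0]}}

```text
clock: 8.3
position: [623.8, 80.3, 219.5]
ee_rot: [0.992, -0.128, 0.001, -0.002]
contact_force: [0.5, -0.4, 0.4]
gripper_width: 85.5
```

Request:
{"api": "apply_moves", "payload": {"fingers": [0,0,0,0,0,0,0,0,0,0], "dp": [[0,0,1],[0,0,3],[0,0,6],[0,0,9],[0,0,12],[0,0,14],[-2,2,15],[-5,5,15],[-8,8,15],[-8,8,15]], "yaw": [0,0,0,0,0,0,0,0,0,0]}}

```text
clock: 9.3
position: [541.1, 162.5, 371.0]
ee_rot: [0.992, -0.126, 0.001, -0.002]
contact_force: [0.4, 0.3, -0.2]
gripper_width: 85.6
```

```bash
python3 - <<'E'
from bench import *; from h import *
s=read_state();im=get_image("wrist");T=wrist(im,s);print(pose(s))
sc=get_image("scene")["color"][95:290,160:420]
cv2.imwrite("pics/m3.png",np.hstack([cv2.resize(im["color"],(400,300)),cv2.resize(sc,(400,300),interpolation=cv2.INTER_CUBIC)]))
hsv=cv2.cvtColor(im["color"],cv2.COLOR_BGR2HSV).astype(int);H,S,V=hsv[...,0],hsv[...,1],hsv[...,2]
g=(abs(H-62)<14)&(S>100)&(V>170)
nl,l,st,ce=cv2.connectedComponentsWithStats(g.astype(np.uint8))
for i in range(1,nl):
    if 60<st[i,4]<30000: print(st[i],"z95",rect(ray(im,big(l==i),95,T)))
E
```

```text
(array([541.1, 162.5, 371. ]), 'xang', -14.5, 'tilt', array([0.0028, 0.0041]), 'F', array([ 0.4,  0.3, -0.2]), 'w', 85.6, 't', 9.3)
[299   0  22  26 359] z95 (array([672.2,  81.5]), array([17. , 16.9]), 35.3)
[ 299   48   35   50 1370] z95 (array([626.9,  85.5]), array([27.1, 38.4]), 75.6)
[321 102  21  17 197] z95 (array([593.4,  78.2]), array([17.5, 13.1]), 80.7)
```

View pics/m3.png

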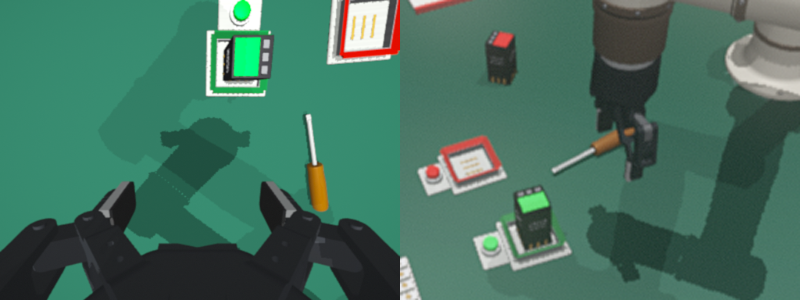

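The picture shows the controller upright in the green fixture's well, at (533,215) in the right half. The display rectangle measures 27x38 mm at height 95 mm, angle 75.6°, so the controller is level and square. The red controller at (500,57) is where it was, and the gripper is clear. I'm handing in.

```bash
python3 -c "
from bench import *
print(job_done())"
```

```text
the job is handed in; nothing more can be done
None
```

The green-display controller now stands upright in the well of the green fixture, and I have handed the job in. I gripped it about 15 mm above its centre, carried it over, and lowered it until it touched the floor. Contact came at 8 N with the TCP at z 219.6, against 219.5 expected. Only then did I open the fingers and withdraw. It took 9.3 s.

- **Last checks:** the final pictures show the controller square in the well. Its display measured 27 x 38 mm at 75.6°, against 75° for the well. Estimated from the display, the controller centre is within about 2 mm of the well centre, and the gripper was clear. The red controller looked unmoved in the final picture; I did not measure it.
- **Disagreement:** the wrist camera put the fixture lamp about 3.5 mm farther along x than the top camera did. That is well inside the 9 mm of play, so I allowed a 1 mm shift for it; the arm ended within 0.5 mm of the top camera's value.

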